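Check a coarse spindle thread with a pitch comb

TASK

Check the thread of the steel spindle that slopes in its grey stand: take the pitch comb with the coarse teeth (six of them, 12 mm apart; it has the longer handle) from the wooden pin rack, set its teeth into the thread along the top line of the spindle near the middle, and press gently so that the comb's straight edge sits flat on the thread crests for a good second. Then put the comb back between the same pins of the rack, teeth down, and let go; do not ram the thread and leave everything else where it is.

Things in the scene. Friction and masses are not known exactly. Their poses are not given: they have to be found in the camera images.
- comb_12: Coarse pitch comb (sizes in mm): steel leaf 120 long (x), 6 thick (y), 26 high (z); dark wood handle 64 long, 16 thick, centred, from 22 to 74 above the leaf's straight lower edge. Origin: middle of that edge; z towards the handle. Six tapered teeth reach 5.5 below the edge at x = +-6, 18, 30 (6.8 wide, tips 2.8); beyond x = +-34 the edge is plain. Fits either way round. In any of the rack's 3 places.
- comb_8: The fine pitch comb, same leaf and axes, same thickness and heights, but its handle is only 36 mm long and it has nine smaller teeth 8 mm apart, 3.8 mm long. It does not fit this spindle; leave it alone. It starts in another of the rack's three places.
- spindle: Threaded steel spindle (mm), fixed, sloping 26 deg: x along it, away from the robot and up. Origin on its axis, 105 above the table. z square to it, up and leaning to the robot. Crest radius 25, root 18.5, pitch 12; 13 ring ridges at x = -72..0..72, crests 3 wide, feet 7.8. Grey end blocks (x = +-115) stay below the crests.
- spindle_top (a point): Top line of the spindle's crests at its middle ridge (25 mm from the axis, along the spindle's z), axes as the spindle. A comb whose edge lies flat on this line, its origin here or 12 or 24 mm along x either way, has all teeth in the grooves.
- stand: Grey stand of the spindle, fixed, base 260 x 100 x 14 mm; origin in the middle of its underside, below the spindle's origin; x towards the spindle's high end. Placed left or right of the rack.
- rack: Wooden pin rack (mm), fixed, base 230 x 150; origin mid underside. Two rails along x at y = +-50, tops 34 above the table. Three places at x = -75, 0, 75: a comb stands there upright along y, plain edge ends on the rails (origin 34 above the table), between pairs of round-topped pins 8 apart, 12 thick, tops 58 above the table. Two combs and a glass rod fill the places in any order.
- glass_rod: Clear glass rod, 7.6 mm thick, about 170 mm long, lying in one of the rack's places. Leave it alone.
- weight: Brass weight, 42 mm across, 44 mm high, origin under its foot, between rack and stand. Leave it alone.
- wrench: Wrench lying on the bench to the left; leave it alone.
- paddle: Flat paddle with a dark wooden handle lying on the bench to the right; leave it alone.
- jar: Amber glass jar, 64 mm across, 85 mm high, beyond the weight; leave it alone.
Mind the look-alikes: they are no part of the job. Leave any blue or yellow look-alike of the comb_12 alone.

How it is judged:
On the way, in this order (a step that is already met when the one before it is completed fails the run):
1. the coarse comb is taken up out of the rack (height (world z) of comb_12 above 0.07 m), for 0.1 s.
2. coarse comb's edge pressed flat on the crests, held 0.5 s: within 2 mm of full depth, 6 mm of the top line, 30 mm of the middle, 0.04 rad along and 0.2 rad square to the spindle (z of comb_12 in the frame of spindle between 0.0215 and 0.027 m and y of comb_12 in the frame of spindle between -0.006 and 0.006 m and x of comb_12 in the frame of spindle between -0.03 and 0.03 m and angle between the x axis of comb_12 and the x axis of spindle, either way round below 0.04 rad and angle between the z axis of comb_12 and the z axis of spindle, either way round below 0.2 rad and contact force between comb_12 and spindle above 0.5 N), for 0.5 s.
At the end, for the whole second after the job is handed in: the coarse comb is back in its starting place in the rack: origin within 12 mm of where it was and within 4 mm of its height of 34 mm above the table, upright within 0.2 rad, at rest and let go (distance of comb_12 from where it was at the start of the episode below 0.012 m and angle between comb_12's own z axis and vertical below 0.2 rad and height (world z) of comb_12 between 0.03 and 0.038 m and linear speed of comb_12 below 0.02 m/s and contact force between the fingers and comb_12 below 0.1 N); the robot touches nothing.
It fails at once if the comb is rammed against the spindle with more than 60 N (contact force between comb_12 and spindle above 60 N).
It fails at once if the fine comb or the glass rod is shifted by more than 15 mm (distance of any of comb_8, glass_rod from where it was at the start of the episode above 0.015 m).
It fails at once if a bystander on the bench is shifted by more than 30 mm (distance of any of weight, wrench, paddle, jar from where it was at the start of the episode above 0.03 m).
It also fails if it takes over 51 s, if anything falls off the work surface, if the arm or the gripper's body presses on something with over 40 N, if the wrist force passes 120 N, or if a joint passes its speed limit or range.

ROBOT

A 7-joint arm with a two-finger parallel gripper is mounted at the origin on the work surface. World frame = base frame: x ahead of the robot, y to its left, z up, the work surface at z = 0. Lengths are in m, angles in rad, forces in N, time in s.
With the tool pointing down it reaches from about 0.4 to 0.85 m from the base axis. Payload 10.4 kg.
Tool frame: the origin (TCP) lies on the centre line of the jaws, within the pads' length; the fingertips stand 8 mm ahead of it and the grasp point (between the pads) lies 11 mm behind it (r.finger_overhang is the distance from the TCP to the fingertips, in m); z points along the fingers, y is the line along which they close (so a half turn about z gives the same grasp; the last joint's range is limited). The gripper opens to 87 mm and grips with 3 to 60 N. Pads are 19 mm wide; open, the fingers measure 117 mm over their backs; the gripper's body (75 mm by 190 mm) begins 51 mm behind the grasp point.
Start: joints at [-1.348, 0.332, -0.065, 1.46, 0.022, 1.35, -0.088], TCP at [0.152, 0.606, 0.231] pointing down, gripper open.
Joint ranges: [-2.6, 2.6], [-0.5, 2.12], [-1.47, 1.34], [0.16, 2.42], [-1.27, 4.41], [0.06, 2.06], [-2.6, 2.6]. Speed limits (rad/s): [2.22, 2.22, 2.79, 2.79, 3.14, 3.14, 3.14].

INTERFACE

Orientations are given as a unit quaternion [x, y, z, w].
In Python, from bench import r, vision gives the robot as it stands.
- The arm moves only by the tool drive_tool, never from a script. Its argument "series" is a list of rows, each a list of 2 entries, a list of its own where there are three numbers: the shift along the world's x, y, z in cm, then the turn about the world's z in degrees. A call has exactly 10 rows; each row shifts and turns the commanded pose from where the row before left it; what a row does not reach is not made up. A row lasts 1/8 s, in which the tool goes at most 62.5 mm and 10.7 degrees, less where a joint would pass 70% of its speed; a pose out of reach is approached as far as the arm can. A call with a gripper value outside its range is refused whole. "hand" is the closure, from 0 (fully open) to 1 (shut), set as the call begins (left out, the last holds). The fingers move at their own pace and stop on an object; "newtons" is the grip in N (left out, the last holds). Time passes only in rows, so rows that do not move let the fingers close, or fill a call up. It gives the time, the measured TCP pose, the force, the opening and the grip force at its end, in the units of the state.
- r.read_state(): the state, without advancing time (a new reading comes with each control period).
- vision.camera(name): name is "side" or "top"; returns a dict with "color" (400x640x3 uint8, red, green, blue), "intrinsics" (3x3 intrinsics, pixels), "R" (3x3) and "t" (3): a world point X has camera coordinates R X + t. Camera axes: x right, y down, z forward; pixel columns grow to the right and rows downward; lengths in m; the calibration is good to about 2 mm. A picture is of the moment at which its call begins. There is no depth.
- r.close_job(): hands the job in; it is judged then, once.
The state is a dict: "time": time; "joint_positions": joint angles; "joint_vel": joint speeds; "joint_torque": joint torques, N m; "ee_pos": TCP position; "eef_rot": TCP orientation; "ft_force": force on the tool from outside, world axes, zero at the start; "torque": the same for the moment, N m; "width": finger opening in m; "grip_force": force on a finger pad.
Only numpy, scipy, OpenCV 4.12 (cv2) and the standard library are available. Lean on these libraries where they do the work, as an engineer would, in place of code of your own. Each camera call takes 0.05 s, during which the arm holds its last target. There are 200 camera calls.

## Working session

There is one attempt and no reset: what is moved stays moved. The work goes in short steps, Python scripts to look and compute and a tool call to move; the robot and the scene stay as the last step left them, time stands still between calls to the robot, and variables do not carry over. Pictures are saved under pics/ and viewed, at most 10 in all, crops included, and the job is handed in when it is done.

Besides the shell and the picture viewer there is one more tool, called as name(argument=value, ...), one argument or row to a line, values as JSON. drive_tool: Moves the arm, as the interface text tells. Its arguments: {"type":"object","properties":{"series":{"type":"array"},"hand":{"type":"number"},"newtons":{"type":"number"}},"required":["series"]}

```bash
mkdir -p pics; ls; python3 - <<'E'
from bench import r, vision
import cv2,pickle
for n in("top","side"):
    c=vision.camera(n); pickle.dump(c,open(n+".pkl","wb"))
    cv2.imwrite(f"pics/{n}0.png",c["color"][:,:,::-1]); print(n,c["intrinsics"],c["R"],c["t"])
print(r.read_state())
E
```

```text
pics
top [[378.31459511   0.         317.03704909]
 [  0.         378.31459511 193.0568019 ]
 [  0.           0.           1.        ]] [[-0.02157187 -0.99957426  0.01964592]
 [-0.99516764  0.01958569 -0.09621725]
 [ 0.09579151 -0.02162657 -0.99516646]] [0.06863508 0.56502765 1.34263921]
side [[434.32131873   0.         323.08971322]
 [  0.         434.32131873 204.42060171]
 [  0.           0.           1.        ]] [[-0.90203843 -0.43130143  0.01748582]
 [-0.22473724  0.4346664  -0.87209993]
 [ 0.36853745 -0.79059737 -0.48901529]] [0.54307552 0.19033421 1.41092444]
{'time': 0.1, 'joint_positions': array([-1.34760264,  0.33282177, -0.06469444,  1.46083701,  0.02158181,
        1.34989042, -0.0884854 ]), 'joint_vel': array([ 0.00096388, -0.00261139, -0.00033572, -0.00385342,  0.00066962,
       -0.00088052,  0.00032356]), 'joint_torque': array([ 7.91801285e-04, -6.24549007e+01,  2.42301438e-02, -3.90716529e+01,
       -6.13395497e-02,  3.66192078e-02,  9.99766780e-05]), 'ee_pos': array([0.15199923, 0.60589947, 0.22983499]), 'eef_rot': array([ 1.22575710e-01,  9.92458965e-01, -6.28409785e-04, -5.76108597e-05]), 'ft_force': array([ 0.13408401, -0.05107286, -0.27369454]), 'torque': array([0.00498406, 0.01129314, 0.05802892]), 'grip_force': 0.0, 'width': 0.08719875145022377}
```

View pics/top0.png

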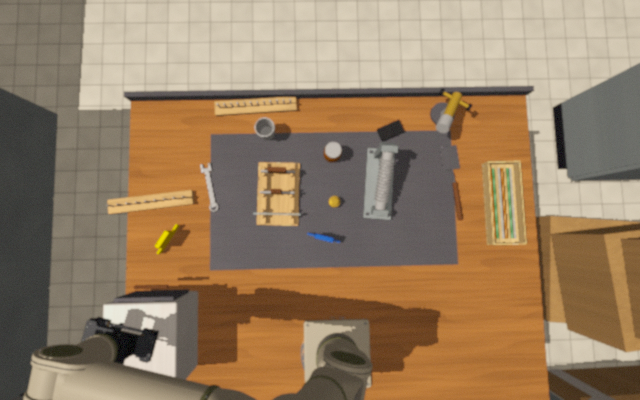

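View pics/side0.png

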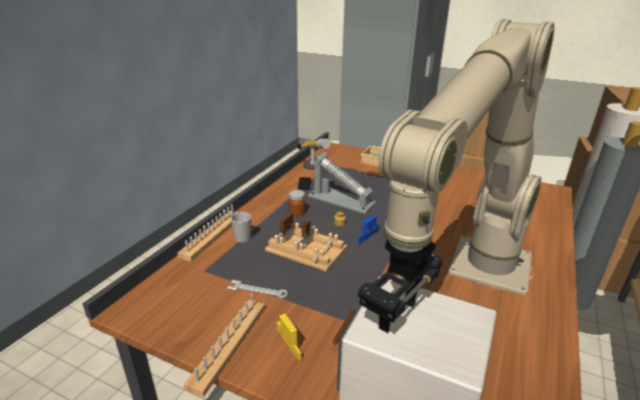

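Overview: the rack is at top (278,195), with two dark-handled combs at (278,172) and (278,192) and the glass rod at (278,213). The spindle stand is at (380,185), the weight at (334,201) and the jar at (333,151). The blue look-alike is at (323,237) and the yellow one at (167,238). Next is a close crop of the candidates.

```bash
python3 - <<'E'
import pickle,cv2,numpy as np
t=pickle.load(open("top.pkl","rb"))["color"][:,:,::-1];s=pickle.load(open("side.pkl","rb"))["color"][:,:,::-1]
a=cv2.resize(t[155:233,248:308],None,fx=7,fy=7,interpolation=2)  #420x546
b=cv2.resize(t[140:225,358:403],None,fx=6.4,fy=6.4,interpolation=2)
h=np.zeros((550,720,3),np.uint8);h[:546,:420]=a;h[:b.shape[0],425:425+b.shape[1]]=b
cv2.imwrite("pics/crop_top.png",h)
cv2.imwrite("pics/crop_side.png",cv2.resize(s[150:275,260:390],None,fx=4.7*1.3*0.75,fy=4.7*1.3*.75,interpolation=2))
E
```

```text
(no output)
```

View pics/crop_top.png

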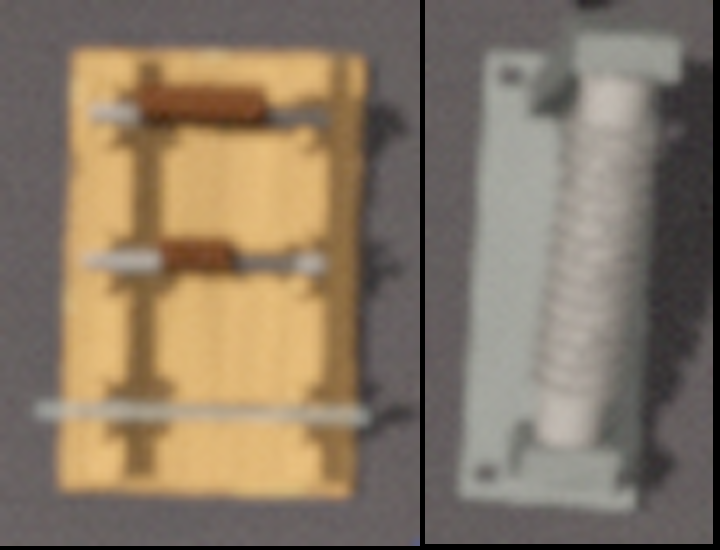

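View pics/crop_side.png

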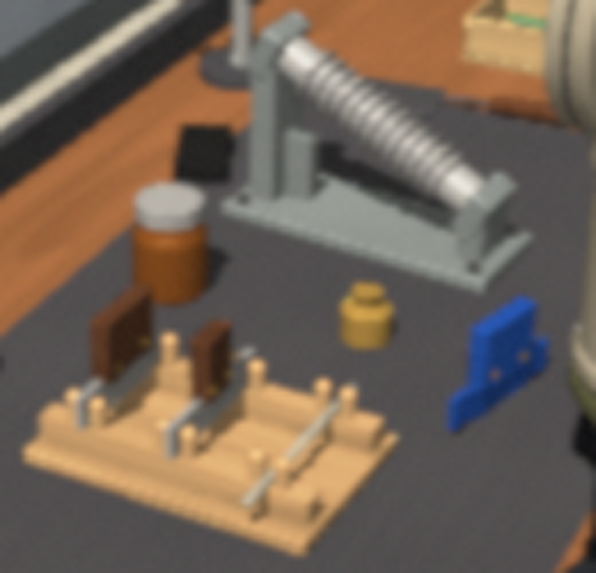

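The far comb (278,172) has the longer handle and is the coarse comb. The middle one (278,192) has a short handle and is comb_8. The near place holds the rod. The blue and yellow ones lie outside the rack. Now I'll compute positions from both views.

```bash
cat > h.py <<'E'
import numpy as np,pickle
C={n:pickle.load(open(n+".pkl","rb")) for n in("top","side")}
def ray(n,u,v,z):
    c=C[n];K,R,t=c["intrinsics"],c["R"],np.array(c["t"]);o=-R.T@t
    d=R.T@np.linalg.inv(K)@[u,v,1];return o+d*(z-o[2])/d[2]
def proj(n,X):
    c=C[n];p=c["intrinsics"]@(c["R"]@np.array(X)+c["t"]);return p[:2]/p[2]
E
python3 - <<'E'
from h import *
np.set_printoptions(precision=4,suppress=True)
T=lambda x,y,z:ray("top",248+x/7-.45,155+y/7-.45,z)
S=lambda x,y,z:ray("top",358+(x-425)/6.4-.45,140+y/6.4-.45,z)
f=4.5825;D=lambda x,y,z:ray("side",260+x/f-.4,150+y/f-.4,z)
print("handle top corners",*[T(x,y,.108) for x,y in((137,88),(265,92),(267,122),(140,117))],sep="\n")
print("leaf ends",T(90,112,.06),T(328,118,.06))
print("rack corners z=.014",*[T(x,y,.014) for x,y in((70,48),(367,55),(352,495),(58,490))],sep="\n")
print("side handle top corners",*[D(x,y,.108) for x,y in((95,317),(140,288),(153,294),(108,324))],sep="\n")
TL,BL,BR=S(485,50,.014),S(460,498,.014),S(635,510,.014)
print("stand",TL,BL,BR,"len",np.linalg.norm(TL-BL),np.linalg.norm(BR-BL),"mid",(TL+BR)/2)
print("side stand near corner",D(483,290,0),D(532,236,.014),D(222,207,.014))
a=TL-BL;a/=np.linalg.norm(a);m=(TL+BR)/2;print("yaw deg",np.degrees(np.arctan2(a[1],a[0])))
for n in("top","side"):
  for s in(-72,0,72):
    X=np.array([m[0],m[1],.105])+a*(s*.89879-25*.43837)*1e-3+np.array([0,0,(s*.43837+25*.89879)*1e-3])
    p=proj(n,X);print(n,s,X,p, (p-[358,140]+.45)*6.4+[425,0] if n=="top" else (p-[260,150]+.4)*f)
E
```

```text
handle top corners
[0.6508 0.2274 0.108 ]
[0.6477 0.165  0.108 ]
[0.6329 0.1642 0.108 ]
[0.6365 0.226  0.108 ]
leaf ends [0.6471 0.2565 0.06  ] [0.6418 0.1363 0.06  ]
rack corners z=.014
[0.6885 0.2725 0.014 ]
[0.682 0.117 0.014]
[0.4518 0.1287 0.014 ]
[0.4576 0.2802 0.014 ]
side handle top corners
[0.6521 0.2241 0.108 ]
[0.6437 0.1736 0.108 ]
[0.6311 0.1768 0.108 ]
[0.6391 0.2281 0.108 ]
stand [ 0.734  -0.1318  0.014 ] [ 0.4754 -0.1087  0.014 ] [ 0.4665 -0.2083  0.014 ] len 0.2595947175715649 0.09999729969264007 mid [ 0.6002 -0.1701  0.014 ]
side stand near corner [ 0.4778 -0.1156  0.    ] [ 0.4651 -0.1998  0.014 ] [ 0.7292 -0.1232  0.014 ]
yaw deg -5.112643172611803
top -72 [ 0.5249 -0.1633  0.0959] [381.725  201.8602] [579.7203 398.7851]
top 0 [ 0.5893 -0.1691  0.1275] [384.479  182.0802] [597.3453 272.1933]
top 72 [ 0.6538 -0.1749  0.159 ] [387.3434 161.506 ] [615.678  140.5185]
side -72 [ 0.5249 -0.1633  0.0959] [359.5928 183.2381] [458.217  154.1466]
side 0 [ 0.5893 -0.1691  0.1275] [345.2341 172.0215] [392.4182 102.7464]
side 72 [ 0.6538 -0.1749  0.159 ] [331.0913 160.9735] [327.6091  52.1193]
```

drive_tool(
  series=[
    [[0,0,4],0],
    [[4,-3.4,0],-8.7],
    [[4,-3.4,0],-8.7],
    [[4,-3.4,0],-8.7],
    [[4,-3.4,0],-8.7],
    [[4,-3.4,0],-8.7],
    [[4,-3.4,0],-8.7],
    [[4,-3.4,0],-8.7],
    [[4,-3.4,0],-8.7],
    [[4,-3.4,0],-8.7],
  ],
  hand=0.48,
  newtons=12,
)

```text
time: 1.35
ee_pos: [0.513, 0.299, 0.2704]
eef_rot: [0.723, 0.691, -0.0, -0.0]
ft_force: [-0.2, 0.0, 0.2]
width: 0.0454
grip_force: 0.0
```

drive_tool(
  series=[
    [[4,-3.3,0],0],
    [[4,-3.3,0],0],
    [[3.5,-2.7,-1],0],
    [[1.4,-1,-3],0],
    [[0,0,-4],0],
    [[0,0,-4],0],
    [[0,0,-2],0],
    [[0,0,0],0],
    [[0,0,0],0],
    [[0,0,0],0],
  ],
)

```text
time: 2.6
ee_pos: [0.6419, 0.1975, 0.1323]
eef_rot: [0.722, 0.692, 0.001, 0.001]
ft_force: [-1.0, 0.7, 0.6]
width: 0.0455
grip_force: 0.0
```

```bash
python3 - <<'E'
from bench import r, vision
import cv2,numpy as np
t=vision.camera("top")["color"][:,:,::-1];s=vision.camera("side")["color"][:,:,::-1]
h=np.hstack([cv2.resize(t[140:240,240:315],(390,520),interpolation=2),cv2.resize(s[175:275,245:320],(390,520),interpolation=2)])
cv2.imwrite("pics/hov.png",h);print(r.read_state()["ee_pos"],r.read_state()["eef_rot"])
E
```

```text
[0.64157994 0.19740442 0.13173505] [7.21648856e-01 6.92258716e-01 8.40869033e-04 3.03297789e-04]
```

View pics/hov.png

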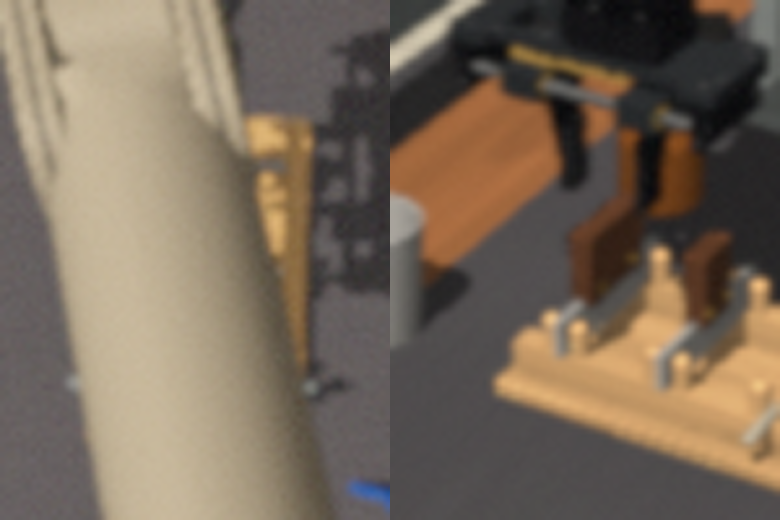

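Side view: the open fingers at (570,150) and (650,160) straddle the long handle at (605,215), so I can descend.

drive_tool(
  series=[
    [[0.05,-0.1,-1],0],
    [[0,0,-1],0],
    [[0,0,-1],0],
    [[0,0,-1],0],
    [[0,0,-1],0],
    [[0,0,-0.5],0],
    [[0,0,0],0],
    [[0,0,0],0],
    [[0,0,0],0],
    [[0,0,0],0],
  ],
)

```text
time: 3.95
ee_pos: [0.6417, 0.1963, 0.0758]
eef_rot: [0.722, 0.692, 0.0, 0.0]
ft_force: [-0.2, 0.7, -0.2]
width: 0.0453
grip_force: 0.0
```

drive_tool(
  series=[
    [[0,0,0],0],
    [[0,0,0],0],
    [[0,0,0],0],
    [[0,0,0],0],
    [[0,0,0],0],
    [[0,0,0],0],
    [[0,0,0],0],
    [[0,0,0],0],
    [[0,0,0],0],
    [[0,0,0],0],
  ],
  hand=1,
  newtons=12,
)

```text
time: 5.2
ee_pos: [0.6433, 0.1961, 0.0759]
eef_rot: [0.722, 0.692, 0.001, 0.001]
ft_force: [7.5, 0.5, -3.9]
width: 0.0173
grip_force: 11.7
```

drive_tool(
  series=[
    [[0.15,0,0],0],
    [[0,0,0],0],
    [[0,0,0],0],
    [[0,0,0],0],
    [[0,0,0],0],
    [[0,0,0],0],
    [[0,0,0],0],
    [[0,0,0],0],
    [[0,0,0],0],
    [[0,0,0],0],
  ],
)

```text
time: 6.45
ee_pos: [0.6446, 0.196, 0.0757]
eef_rot: [0.722, 0.692, 0.001, 0.001]
ft_force: [7.7, 0.9, -5.6]
width: 0.0164
grip_force: 11.9
```

drive_tool(
  series=[
    [[0.15,0,0],0],
    [[0,0,0],0],
    [[0,0,0],0],
    [[0,0,0],0],
    [[0,0,0],0],
    [[0,0,0],0],
    [[0,0,0],0],
    [[0,0,0],0],
    [[0,0,0],0],
    [[0,0,0],0],
  ],
)

```text
time: 7.7
ee_pos: [0.645, 0.196, 0.0756]
eef_rot: [0.722, 0.692, 0.0, 0.0]
ft_force: [6.8, 0.6, -5.5]
width: 0.0158
grip_force: 12.0
```

drive_tool(
  series=[
    [[0,0,0.5],0],
    [[0,0,1],0],
    [[0,0,1.5],0],
    [[0,0,2.5],0],
    [[0,0,3],0],
    [[0,0,3],0],
    [[0,0,3],0],
    [[0,0,2],0],
    [[0,0,0],0],
    [[0,0,0],0],
  ],
)

```text
time: 8.95
ee_pos: [0.6438, 0.1963, 0.2394]
eef_rot: [0.722, 0.692, -0.001, -0.001]
ft_force: [0.3, -0.2, -2.6]
width: 0.0163
grip_force: 12.0
```

```bash
python3 - <<'E'
from bench import r, vision
import cv2,numpy as np
s=vision.camera("side")["color"][:,:,::-1]
cv2.imwrite("pics/lift.png",cv2.resize(s[130:280,230:380],(600,600),interpolation=2));S=r.read_state();print(S["ee_pos"],S["eef_rot"],S["ft_force"],S["torque"],S["joint_positions"])
E
```

```text
[0.64379367 0.19624926 0.2391424 ] [ 7.21580415e-01  6.92329679e-01 -1.01272409e-03 -5.43610943e-04] [ 0.43540304  0.35321336 -2.30665364] [-0.09626731  0.03901506  0.06316247] [-0.66468309  0.45609073  0.43328934  1.32357798 -0.18862677  1.40440196
 -0.28036921]
```

View pics/lift.png

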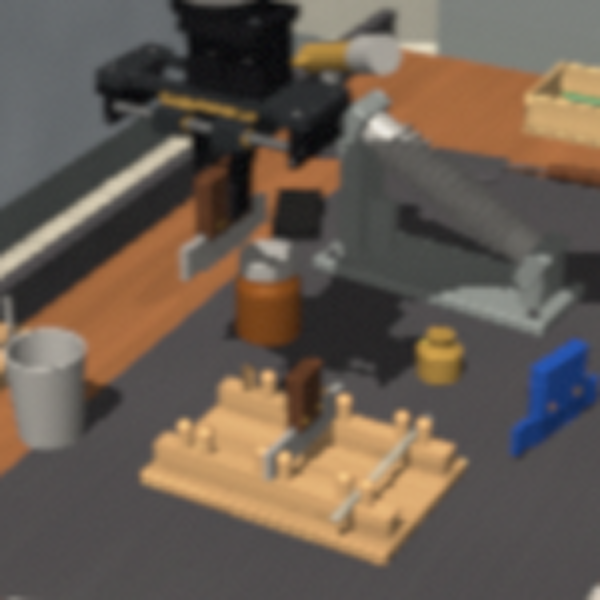

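drive_tool(
  series=[
    [[-0.3,-3.5,0],-10.3],
    [[-0.4,-4.1,0],-10.3],
    [[-0.4,-4.1,0],-10.3],
    [[-0.4,-4.1,0],-10.3],
    [[-0.4,-4.1,0],-10.3],
    [[-0.4,-4.1,0],-10.3],
    [[-0.4,-4.1,0],-10.3],
    [[-0.4,-4.1,0],-10.3],
    [[-0.4,-3,0],-10.3],
    [[-0.3,-1.5,0],0],
  ],
)

```text
time: 10.25
ee_pos: [0.6056, -0.1724, 0.2397]
eef_rot: [0.999, -0.045, -0.001, 0.0]
ft_force: [-0.2, 0.4, -1.8]
width: 0.0158
grip_force: 12.0
```

```bash
python3 - <<'E'
from bench import r, vision
import cv2,numpy as np,pickle
from h import proj
c=vision.camera("side");s=c["color"][:,:,::-1];pickle.dump(s,open("s1.pkl","wb"))
S=r.read_state();q=S["eef_rot"];print(S["ee_pos"],q,2*np.degrees(np.arctan2(q[1],q[0]))-90,S["ft_force"],S["joint_positions"][6])
f=6;o=np.array([300,100]);im=cv2.resize(s[100:200,300:400],(600,600),interpolation=2)
th=np.radians(-5.1);a=np.array([np.cos(th),np.sin(th),0])
P=lambda X:tuple(int(v) for v in (proj("side",X)-o+.4)*f)
for k in(-72,72):
  X=np.array([.5893,-.1691,.1275])+a*k*.8988e-3+[0,0,k*.4384e-3];cv2.circle(im,P(X),3,(0,0,255),-1)
E0=S["ee_pos"]-[0,0,.0416]
for k in(-.06,.06): cv2.circle(im,P(E0+a*k),3,(0,255,0),-1)
cv2.imwrite("pics/sp1.png",im)
E
```

```text
[ 0.60519263 -0.17377531  0.23990339] [ 9.99030179e-01 -4.40199348e-02 -7.46887683e-04  6.24316245e-04] -95.04594588044598 [-0.88353469 -1.6852502  -2.12680266] -1.2161071467187123
```

View pics/sp1.png

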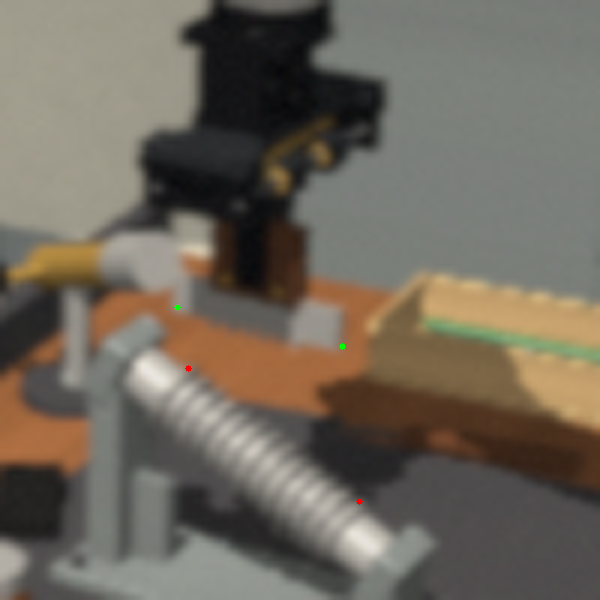

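The projected comb ends (green) match the picture. The projected crest line (red) looks about 1 px off, so I'll check the spindle outline in both views.

```bash
python3 - <<'E'
from h import *; import cv2
th=np.radians(-5.1);a=np.array([np.cos(th),np.sin(th),0]);c26,s26=np.cos(np.radians(26)),np.sin(np.radians(26))
ax=a*c26+[0,0,s26];az=-a*s26+[0,0,c26];ay=np.cross(az,ax);O=np.array([.6002,-.1701,.105])
out=[]
for n,o,w in(("top",(366,144),(36,68)),("side",(312,150),(60,60))):
    o=np.array(o);f=8;s=C[n]["color"][:,:,::-1];im=cv2.resize(s[o[1]:o[1]+w[1],o[0]:o[0]+w[0]],None,fx=f,fy=f,interpolation=2)
    for k in(-72,0,72):
        ph=np.linspace(0,2*np.pi,60);pts=[((proj(n,O+ax*k*1e-3+.025*(ay*np.cos(p)+az*np.sin(p)))-o+.5)*f) for p in ph]
        cv2.polylines(im,[np.int32(pts)],True,(0,0,255),1)
    out.append(im)
H=np.zeros((550,800,3),np.uint8);x=0
for i in out: H[:i.shape[0],x:x+i.shape[1]]=i;x+=i.shape[1]+8
cv2.imwrite("pics/ov.png",H)
E
```

```text
(no output)
```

View pics/ov.png

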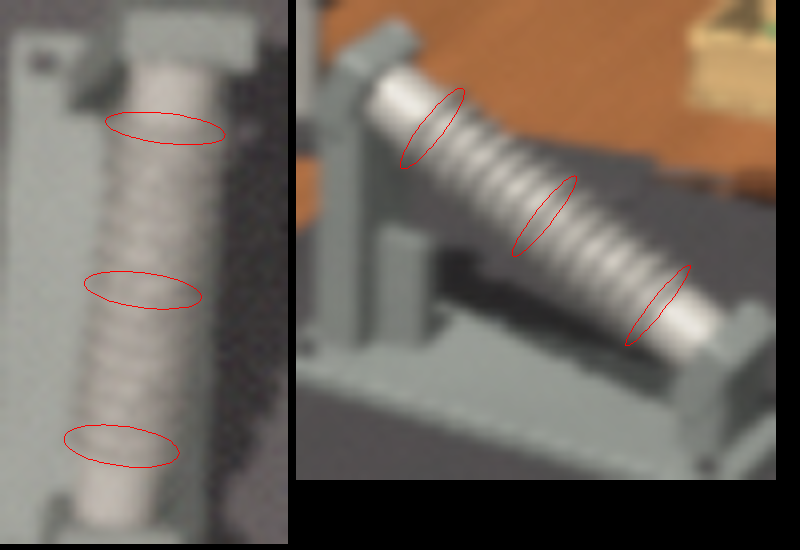

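drive_tool(
  series=[
    [[0.1,0.15,-1],0],
    [[0,0,-1],0],
    [[0,0,-0.8],0],
    [[0,0,-0.5],0],
    [[0,0,-0.3],0],
    [[0,0,0],0],
    [[0,0,0],0],
    [[0,0,0],0],
    [[0,0,0],0],
    [[0,0,0],0],
  ],
)

```text
time: 11.55
ee_pos: [0.6076, -0.1693, 0.2046]
eef_rot: [0.999, -0.044, 0.0, 0.0]
ft_force: [-0.4, 0.1, -0.9]
width: 0.0161
grip_force: 12.0
```

drive_tool(
  series=[
    [[-0.15,-0.15,-0.1],0],
    [[0,0,-0.2],0],
    [[-0.29,0,-0.28],0],
    [[-0.27,0,-0.3],0],
    [[-0.26,0,-0.31],0],
    [[-0.24,0,-0.33],0],
    [[0,0,0],0],
    [[0,0,0],0],
    [[0,0,0],0],
    [[0,0,0],0],
  ],
)

```text
time: 12.8
ee_pos: [0.5953, -0.1709, 0.1892]
eef_rot: [0.999, -0.044, -0.0, 0.0]
ft_force: [-1.0, 0.0, -0.8]
width: 0.0161
grip_force: 12.0
```

```bash
python3 - <<'E'
from bench import r, vision
import cv2,numpy as np
s=vision.camera("side")["color"][:,:,::-1]
cv2.imwrite("pics/piv.png",cv2.resize(s[125:195,300:390],(720,560),interpolation=2))
S=r.read_state();print(S["ee_pos"],S["ft_force"],S["torque"])
E
```

```text
[ 0.59529929 -0.17092423  0.18922819] [-0.0270058   0.12069201 -1.66988275] [0.04214713 0.27351558 0.02423681]
```

View pics/piv.png

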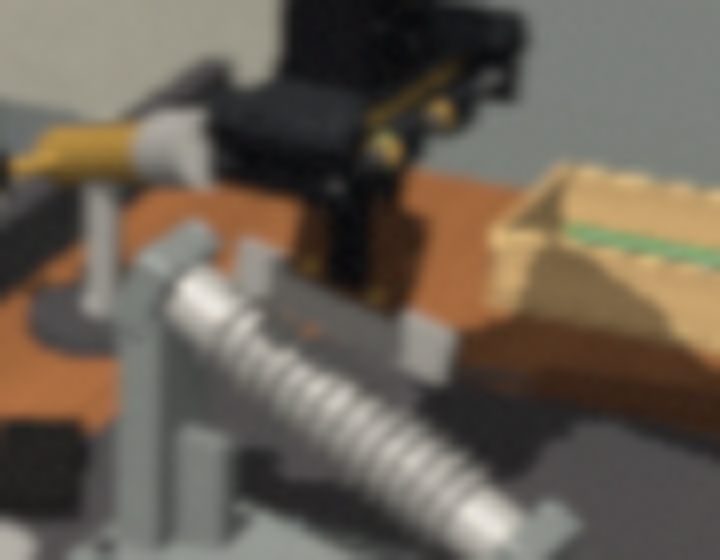

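The comb is pivoting in the grip at low force: its near end has dropped, with the corner now at (445,385). I'll continue the arc.

drive_tool(
  series=[
    [[-0.22,0,-0.34],0],
    [[-0.2,0,-0.35],0],
    [[-0.18,0,-0.36],0],
    [[-0.1,0,-0.25],0],
    [[0,0,0],0],
    [[0,0,0],0],
    [[0,0,0],0],
    [[0,0,0],0],
    [[0,0,0],0],
    [[0,0,0],0],
  ],
)

```text
time: 14.1
ee_pos: [0.5884, -0.1709, 0.1763]
eef_rot: [0.999, -0.044, -0.0, 0.0]
ft_force: [-0.3, 0.4, -1.3]
width: 0.0157
grip_force: 12.0
```

drive_tool(
  series=[
    [[0,0,-0.1],0],
    [[0,0,-0.1],0],
    [[0,0,-0.1],0],
    [[0,0,-0.1],0],
    [[0,0,0],0],
    [[0,0,0],0],
    [[0,0,0],0],
    [[0,0,0],0],
    [[0,0,0],0],
    [[0,0,0],0],
  ],
)

```text
time: 15.35
ee_pos: [0.5878, -0.1709, 0.1724]
eef_rot: [0.999, -0.045, -0.001, -0.0]
ft_force: [-6.8, 0.7, 5.2]
width: 0.0161
grip_force: 12.0
```

drive_tool(
  series=[
    [[-0.1,0,-0.1],0],
    [[0,0,-0.1],0],
    [[0,0,0],0],
    [[0,0,0],0],
    [[0,0,0],0],
    [[0,0,0],0],
    [[0,0,0],0],
    [[0,0,0],0],
    [[0,0,0],0],
    [[0,0,0],0],
  ],
)

```text
time: 16.6
ee_pos: [0.5878, -0.1709, 0.1719]
eef_rot: [0.999, -0.044, 0.001, -0.0]
ft_force: [-6.4, 1.8, 14.3]
width: 0.0154
grip_force: 12.0
```

```bash
python3 - <<'E'
from bench import r, vision
import cv2,numpy as np
s=vision.camera("side")["color"][:,:,::-1]
cv2.imwrite("pics/seat.png",cv2.resize(s[130:195,305:385],(800,600)[:2],interpolation=2))
S=r.read_state();print(S["ee_pos"],S["ft_force"],S["torque"])
E
```

```text
[ 0.58776311 -0.17091988  0.171902  ] [-6.82592996  3.06391289 13.94356067] [0.55126259 1.61371431 0.05735358]
```

View pics/seat.png

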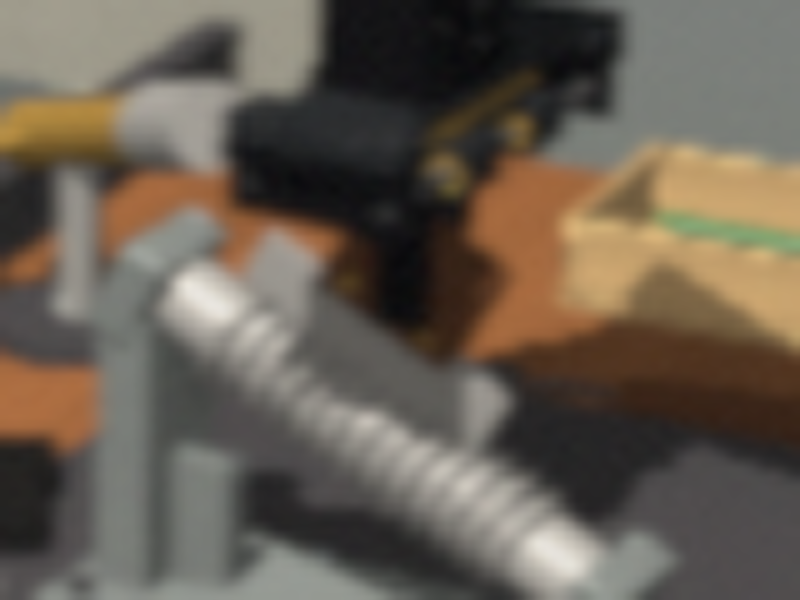

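The edge looks parallel to the spindle, and the comb's ends at (250,283) and (480,445) fit an origin near x=+24. The 17 N force is purely normal, so it is seated. I'll lift it off square and re-seat it 24 mm down the slope, at the middle, to be sure of the ±30 mm limit.

drive_tool(
  series=[
    [[-0.18,0,0.36],0],
    [[-0.2,0,0.4],0],
    [[-0.2,0.05,0.4],0],
    [[-0.54,0.05,-0.26],0],
    [[-0.54,0.05,-0.26],0],
    [[-0.54,0.05,-0.26],0],
    [[-0.54,0.05,-0.27],0],
    [[0,0,0],0],
    [[0,0,0],0],
    [[0,0,0],0],
  ],
)

```text
time: 17.9
ee_pos: [0.5603, -0.1683, 0.1715]
eef_rot: [0.999, -0.044, 0.0, 0.0]
ft_force: [0.8, 0.3, -1.9]
width: 0.0158
grip_force: 12.0
```

drive_tool(
  series=[
    [[0.2,0,-0.4],0],
    [[0.15,0,-0.3],0],
    [[0.1,0,-0.2],0],
    [[0.05,0,-0.1],0],
    [[0,0,0],0],
    [[0,0,0],0],
    [[0,0,0],0],
    [[0,0,0],0],
    [[0,0,0],0],
    [[0,0,0],0],
  ],
)

```text
time: 19.15
ee_pos: [0.5655, -0.1683, 0.1617]
eef_rot: [0.999, -0.044, 0.0, 0.0]
ft_force: [5.6, -2.3, -0.1]
width: 0.0159
grip_force: 12.0
```

drive_tool(
  series=[
    [[0.1,0,-0.1],0],
    [[0,0,-0.1],0],
    [[0,0,0],0],
    [[0,0,0],0],
    [[0,0,0],0],
    [[0,0,0],0],
    [[0,0,0],0],
    [[0,0,0],0],
    [[0,0,0],0],
    [[0,0,0],0],
  ],
)

```text
time: 20.4
ee_pos: [0.566, -0.1685, 0.1609]
eef_rot: [0.999, -0.044, 0.0, -0.0]
ft_force: [-3.2, 2.0, 14.6]
width: 0.0161
grip_force: 12.0
```

drive_tool(
  series=[
    [[0,0,0],0],
    [[0,0,0],0],
    [[0,0,0],0],
    [[0,0,0],0],
    [[0,0,0],0],
    [[0,0,0],0],
    [[-0.2,0,0.5],0],
    [[-0.3,0,0.7],0],
    [[-0.3,0,1],0],
    [[-0.3,0,1.5],0],
  ],
)

```text
time: 21.65
ee_pos: [0.5545, -0.1682, 0.197]
eef_rot: [0.999, -0.044, -0.0, -0.0]
ft_force: [-0.4, -0.1, -1.6]
width: 0.0159
grip_force: 12.0
```

drive_tool(
  series=[
    [[0,0,2.5],0],
    [[0.9,2.8,0],10.3],
    [[1,3.8,0],10.3],
    [[1,3.8,0],10.3],
    [[1,3.8,0],10.3],
    [[1,3.8,0],10.3],
    [[1,3.8,0],10.3],
    [[1,3.8,0],10.3],
    [[1,3.8,0],10.3],
    [[1.0,3,0],10.3],
  ],
)

```text
time: 22.9
ee_pos: [0.6441, 0.1576, 0.2224]
eef_rot: [0.719, 0.695, 0.0, 0.0]
ft_force: [0.0, 0.5, -2.2]
width: 0.0161
grip_force: 12.0
```

drive_tool(
  series=[
    [[0.1,1.1,-2],0],
    [[0,0,-3],0],
    [[0,0,-3],0],
    [[0,0,-1],0],
    [[0,0,0],0],
    [[0,0,0],0],
    [[0,0,0],0],
    [[0,0,0],0],
    [[0,0,0],0],
    [[0,0,0],0],
  ],
)

```text
time: 24.15
ee_pos: [0.6451, 0.1668, 0.1315]
eef_rot: [0.722, 0.692, 0.0, 0.0]
ft_force: [-0.6, 0.2, -1.8]
width: 0.0159
grip_force: 12.0
```

drive_tool(
  series=[
    [[-0.05,0,-0.6],0],
    [[0,0,-0.6],0],
    [[0,0,-0.6],0],
    [[0,0,-0.6],0],
    [[0,0,-0.5],0],
    [[0,0,-0.3],0],
    [[0,0,0],0],
    [[0,0,0],0],
    [[0,0,0],0],
    [[0,0,0],0],
  ],
)

```text
time: 25.4
ee_pos: [0.6446, 0.1668, 0.0996]
eef_rot: [0.722, 0.692, 0.0, 0.0]
ft_force: [-0.2, -0.2, -1.8]
width: 0.0161
grip_force: 12.0
```

drive_tool(
  series=[
    [[0,0,-0.2],0],
    [[0.02,0.41,-0.18],0],
    [[0.02,0.4,-0.2],0],
    [[0.02,0.38,-0.22],0],
    [[0.02,0.37,-0.25],0],
    [[0,0,0],0],
    [[0,0,0],0],
    [[0,0,0],0],
    [[0,0,0],0],
    [[0,0,0],0],
  ],
)

```text
time: 26.65
ee_pos: [0.6455, 0.1825, 0.089]
eef_rot: [0.722, 0.692, 0.0, 0.0]
ft_force: [-0.2, 1.7, 1.4]
width: 0.0161
grip_force: 12.0
```

drive_tool(
  series=[
    [[0.01,0.35,-0.27],0],
    [[0.02,0.34,-0.3],0],
    [[0.01,0.32,-0.31],0],
    [[0,0,0],0],
    [[0,0,0],0],
    [[0,0,0],0],
    [[0,0,0],0],
    [[0,0,0],0],
    [[0,0,0],0],
    [[0,0,0],0],
  ],
)

```text
time: 27.9
ee_pos: [0.6456, 0.1922, 0.08]
eef_rot: [0.722, 0.692, -0.0, 0.0]
ft_force: [-0.2, 0.3, -0.2]
width: 0.0161
grip_force: 12.0
```

drive_tool(
  series=[
    [[0.01,0.3,-0.3],0],
    [[0,0.08,-0.14],0],
    [[0,0,-0.1],0],
    [[0,0,0],0],
    [[0,0,0],0],
    [[0,0,0],0],
    [[0,0,0],0],
    [[0,0,0],0],
    [[0,0,0],0],
    [[0,0,0],0],
  ],
)

```text
time: 29.15
ee_pos: [0.6461, 0.1964, 0.075]
eef_rot: [0.722, 0.692, 0.0, 0.0]
ft_force: [-0.5, 4.5, 4.9]
width: 0.0158
grip_force: 12.0
```

drive_tool(
  series=[
    [[0,0,-0.1],0],
    [[0,0,0],0],
    [[0,0,0],0],
    [[0,0,0.1],0],
    [[0,0,0.1],0],
    [[0,0,0],0],
    [[0,0,0],0],
    [[0,0,0],0],
    [[0,0,0],0],
    [[0,0,0],0],
  ],
  newtons=4,
)

```text
time: 30.4
ee_pos: [0.6459, 0.1962, 0.0758]
eef_rot: [0.722, 0.692, 0.0, 0.0]
ft_force: [-0.2, -0.3, -1.8]
width: 0.0156
grip_force: 4.0
```

drive_tool(
  series=[
    [[0,0,0],0],
    [[0,0,0],0],
    [[0,0,0],0],
    [[0,0,0],0],
    [[0,0,0],0],
    [[0,0,0],0],
    [[0,0,0],0],
    [[0,0,0],0],
    [[0,0,0],0],
    [[0,0,0],0],
  ],
  hand=0.5,
)

```text
time: 31.65
ee_pos: [0.6459, 0.1962, 0.0758]
eef_rot: [0.722, 0.692, 0.0, 0.0]
ft_force: [-0.5, 0.4, -1.0]
width: 0.0437
grip_force: 0.0
```

drive_tool(
  series=[
    [[0,0,0.5],0],
    [[0,0,1],0],
    [[0,0,2],0],
    [[0,0,3],0],
    [[0,0,4],0],
    [[0,0,4],0],
    [[0,0,4],0],
    [[0,0,2],0],
    [[0,0,0],0],
    [[0,0,0],0],
  ],
)

```text
time: 32.9
ee_pos: [0.6455, 0.1961, 0.2802]
eef_rot: [0.722, 0.692, -0.0, -0.0]
ft_force: [0.1, 0.3, -0.8]
width: 0.0432
grip_force: 0.0
```

```bash
python3 - <<'E'
from bench import r, vision
import cv2,numpy as np
from h import C
s=vision.camera("side")["color"]; d=np.abs(s.astype(int)-C["side"]["color"]).sum(2)
# handle (dark brown) pixels before/after in the rack region
for im in(C["side"]["color"],s):
    a=im[205:250,270:310].astype(int); m=(a[...,0]<125)&(a[...,0]-a[...,2]>30)&(a[...,0]>45)
    n,l,st,ce=cv2.connectedComponentsWithStats(m.astype(np.uint8)); print([(st[i].tolist(),ce[i].round(2)) for i in range(1,n) if st[i,4]>30])
    q=im[205:260,265:305].astype(int)
print("bench diff mean rack",d[215:260,265:345].mean(),"comb box",d[212:245,272:298].mean())
print(r.read_state()["ee_pos"],r.read_state()["width"])
E
```

```text
[([10, 0, 25, 28, 287], array([21.31, 10.11])), ([31, 15, 9, 18, 101], array([34.75, 23.07]))]
[([10, 0, 25, 28, 292], array([21.42, 10.11])), ([31, 15, 9, 18, 99], array([34.71, 23.37]))]
bench diff mean rack 8.4575 comb box 5.277389277389277
[0.64537779 0.1961691  0.27973383] 0.04359162175369748
```

The comb handle is back within about 0.1 px of where it started, and comb_8 has not moved.

```bash
python3 -c "
from bench import r
print(r.close_job())"
```

```text
the job is handed in; nothing more can be done
None
```

I pressed the coarse comb flat on the thread crests near the middle (about 17 N) for over a second, then put it back between its pins in the rack and let go; I handed the job in after about 33 s, and the call returned no verdict.

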